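# Load the screw bin into its roller lane

### The job

Square up the loose bin of machine screws in front of the empty lane of the roller rack and push it gently and steadily down the lane until it is fully home against the end bumpers; neither the bin nor the gripper may touch either guide rail, because a jolt spills screws. Then swing the lane's stop arm right across the mouth behind the bin, as on the other lane, so that the bin cannot roll out. Only push with the fingertips: the bin is never squeezed, lifted or carried, and the other bin and everything else is left alone.

Things in the scene. Friction and masses are not known exactly. Their poses are not given: they have to be found in the camera images.
- roller_rack: Low fixed metal rack with two roller lanes side by side. Origin on the worktop below the lanes' mouth plane, 2 mm left of the free (left) lane's middle; x points down the lanes (push direction), y left, z up. From x = -236 to -4 mm a flat in-feed plate (y -172 to 80 mm, top 18 mm high). From x = 4 to 116 mm the lanes: free-turning cross rollers, tops level with the plate.
- rail_left: Left guide rail of the free lane, a round steel rod of 8 mm diameter from x = 0 to 116 mm of the rack. Origin on the rod's axis in the mouth plane, 28 mm above the worktop (rod 24 to 32 mm high); x down the lane. Not to be touched.
- rail_middle: The rail between the two lanes, right-hand rail of the free lane; same rod, same kind of origin. Not to be touched.
- lane_mouth (a point): Middle of the free lane in its mouth plane, at roller-top height (18 mm above the worktop); x down the lane, y left. The rails' inner faces lie 42 mm to either side (84 mm lane, 66 mm bin). The other lane, its middle 92 mm to the right, already holds a bin behind its closed stop arm.
- bumpers (a point): Middle of the free lane in the plane of the faces of its two rubber end bumpers, 110 mm beyond the mouth, 30 mm above the worktop.
- screw_bin: The loose bin to put away: small, open, with screws; 66 wide, 100 long, 32 mm high, walls 2 mm, 0.2 to 0.35 kg. Starts on the in-feed plate, its middle 16 to 48 mm right of the lane's line, up to 0.22 rad askew. Origin at the centre of its underside, y along its length (either end may lead), z up. Home on the bumpers, its origin is 60 mm beyond the mouth plane, its rear end 10 mm inside the mouth.
- other_bin: An equal bin already stored in the right-hand lane; same frame. Stays where it is.
- stop_arm (a joint): Swing of the free lane's stop arm about its upright pivot (rad): 0 = closed on its stop, square across the mouth behind the bin; starts open at 1.7 to 2.15, pointing back towards the robot along the plate's left edge. Stays where it is left (stiff, under 1 N at the peg); closes counter-clockwise seen from above. Arm 10 mm wide, 31 to 39 mm above the worktop.
- stop_peg (a point): The black upright round finger peg near the end of the stop arm, 13 mm diameter, 56 mm from the pivot; top 80 mm above the worktop; this point is on its axis, 60 mm above the worktop.
- stop_pivot (a point): Point on the pivot's axis, 14 mm before the mouth plane and 66 mm left of the free lane's middle, 30 mm above the worktop (pivot post up to 44 mm high).
- notebook: Closed notebook, 210 x 152 x 14 mm, lying at the left; leave alone.
- marker_pen: Marker pen, 135 mm, lying on the notebook; leave alone.
- caliper: Caliper, 235 mm long, 17 mm high, lying at the right; leave alone.
- striker: Round metal striker, 68 x 84 x 22 mm, at the right; leave alone.
- weight_large: Check weight, 38 mm diameter, 62 mm high, standing right of the rack; leave alone.
- weight_small: Check weight, 28 mm diameter, 46 mm high, standing right of the rack; leave alone.
- spanner: Small open-ended spanner, 159 x 24 x 6 mm, lying left of the rack; leave alone.

How it is judged:
By the outcome, as a careful person would: the job done as asked, in the order asked, and still so for the second after the job is handed in, with the robot touching nothing.
It also fails if it takes over 64 s, if anything falls off the work surface, if the arm or the gripper's body presses on something with over 40 N, if the wrist force passes 120 N, or if a joint passes its speed limit or range.

### The arm

A 6-joint arm with a two-finger parallel gripper is mounted at the origin on a cart in front of the work surface, level with it; the furniture and walls round the work are solid. World frame = base frame: x ahead of the robot, y to its left, z up, the work surface at z = 0. Lengths are in mm, angles in degrees, forces in N, time in s.
With the tool pointing down it reaches from about 300 to 850 mm from the base axis. Payload 4.2 kg.
Tool frame: the origin (TCP) lies midway between the tips of the shut fingers; the grasp point (between the pads) lies 19 mm behind it (env.hold_point_z is the z of the grasp point in the tool frame, in mm); z points along the fingers, y is the direction in which the jaws open and shut (so a half turn about z gives the same grasp; the last joint's range is limited). The gripper opens to 91 mm and grips with 3 to 60 N. Pads are 32 mm wide; open, the fingers measure 118 mm over their backs; the gripper's body (76 mm by 178 mm) begins 60 mm behind the grasp point.
Start: joints at [72.938, 18.312, 89.639, -0, 72.044, -1.146], TCP at [157.69, 552.971, 213.976] pointing down, gripper open.
Joint ranges: [-177.97, 177.97], [-48.28, 115.42], [12.27, 149.76], [-77.06, 257.06], [2.81, 150.46], [-146.56, 146.56]. Speed limits (degrees/s): [147.25, 147.25, 180, 180, 180, 180].

### API

Orientations are given as [roll, pitch, yaw] about the fixed x, y, z axes, in that order (R = Rz(yaw) Ry(pitch) Rx(roll)).
In Python, from workcell import env, grab_frame, camera_params, spotter gives the robot as it stands. The module is installed in compiled form; this text tells all that it offers.
- The arm moves only by the shell command python3 -m jog 'ROWS' [FORCE]. ROWS is text: rows parted by semicolons, each of 7 numbers parted by spaces: the turn, a rotation vector about the world's x, y, z in units of 5 degrees (1.0 is 5 degrees), then the shift along the world's x, y, z in units of 25 mm (1.0 is 25 mm), then the opening, from 0 (shut) to 1 (fully open). A call has 1 to 5 rows; each row is the pose to reach, as a shift and turn from the pose commanded when the call began; what a row does not reach only later rows make up. A row lasts 1/8 s, in which the tool goes at most 62.5 mm and 10.7 degrees, less where a joint would pass 70% of its speed; a pose out of reach is approached as far as the arm can. A call with a gripper value outside its range is refused whole. The fingers move at their own pace and stop on an object; FORCE is the grip in N (left out, the last holds). Time passes only in rows, so rows that repeat a pose let the fingers close. It gives the time, the measured TCP pose, the force and the opening at its end, in the units of the state.
- env.state(): the state, without advancing time (a new reading comes with each control period).
- grab_frame(name): name is "side" or "top" or "wrist"; returns the picture (420x560x3 uint8, red, green, blue); there is no depth.
- camera_params(name): a dict with "K" (3x3 intrinsics, pixels), "rvec" (rotation vector, rad) and "tvec" (3), from world to camera coordinates, as OpenCV has them. Camera axes: x right, y down, z forward; pixel columns grow to the right and rows downward; lengths in mm; the calibration is good to about 2 mm. A picture is of the moment at which its call begins: read the wrist's pose just before it. camera_params takes no time and is no camera call; for the wrist camera it gives the pose at the moment of the call.
- env.job_done(): hands the job in, once; it reports no verdict.
Trained networks look in the newest picture that a camera, given by its name, has taken for a name from the list of things; names that differ only in an ending like _2 or _b are one class to them, and where a whole thing is asked for, a point or a joint stands for the part that bears it (a point fixed in the world has none). Each returns a list of dicts, best first, with "conf" (0 to 1); they miss things now and then, are a little off and sometimes report something else, mostly with a low value. They report only what shows in the picture. A call takes as long as a camera call.
- spotter.look_for(query, camera): "box" ([left, top, width, height] in pixels, round what is visible of it).
- spotter.trace(query, camera): "region" (420x560 bool, what is visible of it) and "box" ([left, top, width, height] in pixels, round what is visible of it).
The state is a dict: "time_s": time; "qpos": joint angles; "qvel": joint speeds; "effort": joint torques, N m; "ee_pos": TCP position; "ee_rot": TCP orientation; "force": force on the tool from outside, world axes, zero at the start; "torque": the same for the moment, N m; "gripper_width": finger opening in mm.
Only numpy, scipy, OpenCV 4.12 (cv2) and the standard library are available. Lean on these libraries where they do the work, as an engineer would, in place of code of your own. Each camera call takes 0.05 s, during which the arm holds its last target. There are 200 camera calls.

## Working session

There is one attempt and no reset: what is moved stays moved. The work goes in short steps, Python scripts to look and compute and a shell command to move; the robot and the scene stay as the last step left them, time stands still between calls to the robot, and variables do not carry over. Pictures are saved under pics/ and viewed, about 8 in all and at most 12, crops included, and the job is handed in when it is done.

```bash
mkdir -p pics; ls
cat > h.py <<'E'
import numpy as np, cv2
from workcell import env, grab_frame, camera_params, spotter
def proj(name,P,p=None):
    p=p or camera_params(name)
    return cv2.projectPoints(np.float64(P).reshape(-1,1,3),np.float64(p["rvec"]),np.float64(p["tvec"]),np.float64(p["K"]),None)[0].reshape(-1,2)
def unproj(name,uv,z,p=None):
    p=p or camera_params(name)
    R=cv2.Rodrigues(np.float64(p["rvec"]))[0];t=np.float64(p["tvec"]).ravel();K=np.float64(p["K"])
    uv=np.float64(uv).reshape(-1,2);d=(R.T@np.linalg.inv(K)@np.c_[uv,np.ones(len(uv))].T).T
    c=-R.T@t; return c+d*((z-c[2])/d[:,2])[:,None]
def save(name,fn):
    im=grab_frame(name);cv2.imwrite("pics/"+fn,im[:,:,::-1]);return im
E
python3 - <<'E'
from h import *
s=env.state();print(s["time_s"],s["ee_pos"],s["ee_rot"],s["gripper_width"],env.hold_point_z)
a=save("top","t0.png");
for q in ["screw_bin","other_bin","rail_left","rail_middle","stop_arm","stop_peg","roller_rack"]:
    for r in spotter.trace(q,"top")[:3]:
        m=r["region"].astype(np.uint8);c=cv2.minAreaRect(cv2.findNonZero(m)) if m.any() else None
        print(q,round(r["conf"],2),r["box"],c)
b=save("side","s0.png")
cv2.imwrite("pics/b0.png",cv2.resize(np.vstack([a,b]),(450,600) if 0 else (400,600))[:,:,::-1])
E
```

```text
pics
0.0 [157.56549921 552.45236748 213.12849975] [-1.79898669e+02  9.44616705e-04  1.64083138e+02] 91.02524066688297 -18.8
screw_bin 0.64 [295.4, 206.4, 22.2, 28.2] ((307.76153564453125, 218.90771484375), (19.845558166503906, 28.900089263916016), 7.125016689300537)
screw_bin 0.36 [267.1, 147.0, 74.7, 98.7] ((306.0, 197.0), (100.0, 74.0), 90.0)
other_bin 0.83 [314.5, 147.3, 16.9, 34.4] ((320.5, 165.0), (28.0, 19.0), 90.0)
rail_left 0.69 [107.2, 240.0, 71.9, 47.8] ((141.07540893554688, 258.8682556152344), (60.860633850097656, 43.04375076293945), 17.241458892822266)
rail_left 0.48 [281.8, 152.0, 1.5, 28.2] ((282.5, 165.5), (29.0, 3.0), 90.0)
rail_middle 0.15 [298.3, 202.4, 19.8, 32.5] ((307.2923278808594, 218.66156005859375), (19.845558166503906, 29.024127960205078), 7.125016689300537)
stop_peg 0.66 [267.4, 184.1, 14.0, 15.5] ((274.0, 190.5), (4.0249223709106445, 16.994115829467773), 26.56505012512207)
roller_rack 0.62 [271.9, 152.0, 72.3, 96.6] ((305.88031005859375, 197.61376953125), (100.35299682617188, 73.80400085449219), 88.72696685791016)
```

Run:
```python
from h import *
a=cv2.imread("pics/t0.png");b=cv2.imread("pics/s0.png")
cv2.imwrite("pics/v1.png",np.hstack([cv2.resize(a[130:265,250:360],(480,590),interpolation=cv2.INTER_CUBIC),cv2.resize(b,(310,232)).copy() if 0 else np.vstack([cv2.resize(a,(310,232)),cv2.resize(b,(310,232)),np.zeros((126,310,3),np.uint8)])]))
print(unproj("top",[[305.9,152],[305.9,248.6]],18),unproj("top",[[307.8,218.9]],50),unproj("top",[[320.5,165]],50))
p=camera_params("wrist");print(p)
```

```text
[[ 750.88227359 -143.51200853   18.        ]
 [ 401.41783477 -135.39962209   18.        ]] [[ 504.33854595 -142.4912511    50.        ]] [[ 695.66732405 -192.16668917   50.        ]]
{'K': array([[302.15048388,   0.        , 280.46397714],
       [  0.        , 302.15048388, 214.56015598],
       [  0.        ,   0.        ,   1.        ]]), 'rvec': array([-2.34093589, -1.7660068 , -0.22437375]), 'tvec': array([-575.35298424,  -27.76845552,  389.64968633])}
```

View pics/v1.png

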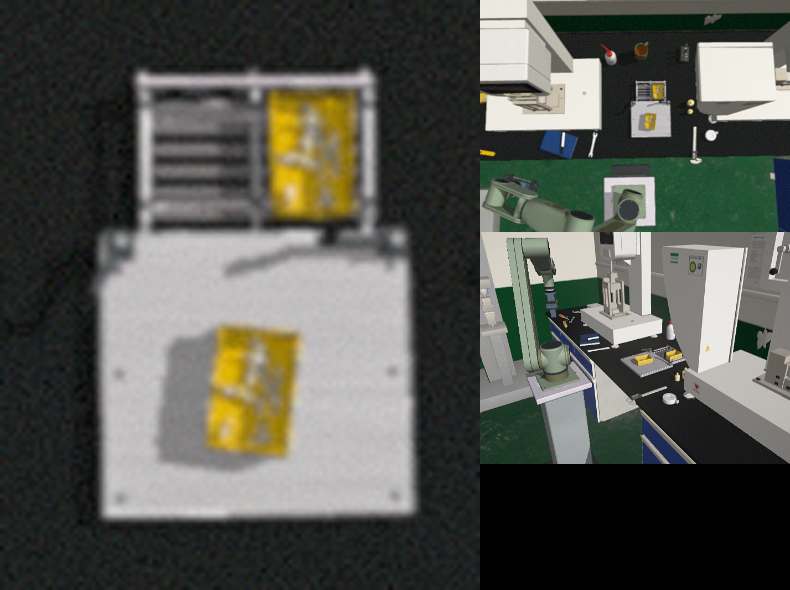

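The top view shows the rack with its plate at about x 400–640 and the lanes up to about x 750, y around -139. The free left lane is empty. The loose bin is askew on the plate, and the open stop arm is hard to see at left. I'll go over it for a wrist view.

```bash
R='0 0 -5 4.3 -9.1 1.57 0.7'; 
python3 -m jog '0 0 -5 4.3 -9.1 1.57 0.7;0 0 -5 4.3 -9.1 1.57 0.7;0 0 -5 4.3 -9.1 1.57 0.7;0 0 -5 4.3 -9.1 1.57 0.7;0 0 -5 4.3 -9.1 1.57 0.7'
python3 -m jog '0 0 -5 4.3 -9.1 1.57 0.7;0 0 -5 4.3 -9.1 1.57 0.7;0 0 -5 4.3 -9.1 1.57 0.7;0 0 -5 4.3 -9.1 1.57 0.7;0 0 -5 4.3 -9.1 1.57 0.7'
python3 -m jog '0 0 -5 4.3 -9.1 1.57 0.7;0 0 -5 4.3 -9.1 1.57 0.7;0 0 -5 4.3 -9.1 1.57 0.7;0 0 -5 4.3 -9.1 1.57 0.7;0 0 -5 4.3 -9.1 1.57 0.7'
python3 - <<'E'
from h import *
s=env.state();print(s["time_s"],s["ee_pos"],s["ee_rot"],s["force"])
p=camera_params("wrist");R=cv2.Rodrigues(p["rvec"])[0];print("cam",-R.T@p["tvec"],R.round(2))
a=save("wrist","w1.png")
for q in ["screw_bin","rail_left","rail_middle","stop_arm","stop_peg","roller_rack"]:
    for r in spotter.trace(q,"wrist")[:2]:
        m=r["region"].astype(np.uint8);c=cv2.minAreaRect(cv2.findNonZero(m)) if m.any() else None
        print(q,round(r["conf"],2),np.round(r["box"]),c)
E
```

```text
time_s: 1.08
ee_pos: [266.3, 323.0, 254.3]
ee_rot: [179.9, 0.0, 138.8]
force: [0.5, 1.5, 0.6]
gripper_width: 63.8
time_s: 1.7
ee_pos: [374.6, 95.8, 293.0]
ee_rot: [179.9, 0.0, 113.7]
force: [-1.1, -0.3, -0.3]
gripper_width: 63.9
time_s: 2.33
ee_pos: [482.4, -130.8, 331.0]
ee_rot: [-180.0, -0.0, 89.0]
force: [-0.9, 1.1, -1.0]
gripper_width: 63.7
2.325 [ 482.36982585 -130.76058818  330.96603298] [-1.79998782e+02 -1.82828585e-02  8.89593138e+01] [-0.90373246  1.05149569 -1.01337775]
cam [483.64683895 -60.61186505 501.65922737] [[ 1.   -0.02  0.  ]
 [-0.02 -0.97  0.25]
 [-0.   -0.25 -0.97]]
screw_bin 0.83 [262. 163.  69.  54.] ((295.52044677734375, 190.32594299316406), (67.35897064208984, 46.56123733520508), 6.709836959838867)
rail_left 0.89 [386. 130.  79.   8.] ((423.5, 131.5), (7.0, 75.0), 90.0)
rail_middle 0.88 [381. 189.  72.   9.] ((417.5, 191.5), (7.0, 73.0), 90.0)
stop_arm 0.67 [340.  90.  48.  37.] ((363.6394348144531, 107.59896087646484), (49.87746047973633, 15.915541648864746), 35.36246109008789)
stop_peg 0.74 [341.  92.  44.  33.] ((363.7789001464844, 107.69792175292969), (49.53548049926758, 15.915541648864746), 35.36246109008789)
roller_rack 0.67 [231.  91. 239. 174.] ((351.41986083984375, 175.97793579101562), (169.7650604248047, 239.77342224121094), 86.98721313476562)
```

View pics/w1.png

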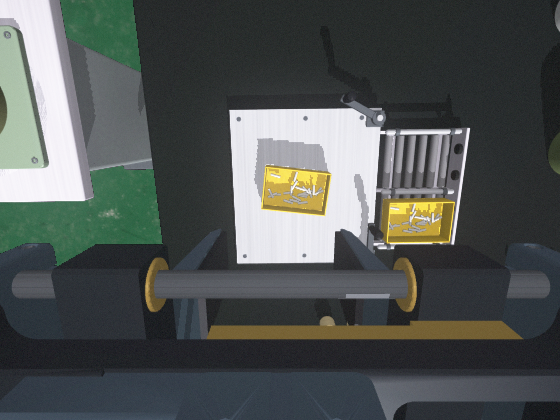

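The picture shows the plate at u 232–380, v 108–263, and the loose bin at (296,190) with a yaw of about 7°. Rails are at v 132 and 191. The stop arm's pivot is at (378,117) and its peg runs up-left to (347,98). Next I'll fit models to these.

```bash
cat >> h.py <<'E'
from scipy.optimize import minimize
def hullmask(P,name,p):
    S=8;uv=proj(name,P,p);m=np.zeros((420,560),np.uint8)
    cv2.fillConvexPoly(m,np.int32(np.round(cv2.convexHull(np.float32(uv)).reshape(-1,2)*256)),1,shift=8);return m
def box(x,y,a,L,W,z0,z1):
    c,s=np.cos(a),np.sin(a)
    return np.array([[x+c*i*L/2-s*j*W/2,y+s*i*L/2+c*j*W/2,z] for i in(-1,1) for j in(-1,1) for z in(z0,z1)])
def fitbox(mask,name,p,x0,L,W,z0,z1):
    # blurred comparison gives sub-pixel sensitivity
    g=cv2.GaussianBlur(mask.astype(np.float32),(0,0),1.5)
    f=lambda v:float(((cv2.GaussianBlur(hullmask(box(v[0],v[1],v[2]/300,L,W,z0,z1),name,p).astype(np.float32),(0,0),1.5)-g)**2).sum())
    best=None
    v=np.array([x0[0],x0[1],x0[2]*300])
    for st in(15,6,2):
        r=minimize(f,v,method="Nelder-Mead",options=dict(initial_simplex=[v,v+[st,0,0],v+[0,st,0],v+[0,0,st]],xatol=.05,fatol=.01));v=r.x
    return v[0],v[1],v[2]/300,r.fun
def trace(q,name,yellow=False):
    r=spotter.trace(q,name); return [(i["conf"],i["region"]) for i in r]
E
python3 - <<'E'
from h import *
p=camera_params("wrist")
a=save("wrist","w2.png")
bm=trace("screw_bin","wrist")[0];x,y=unproj("wrist",[[296,190]],40)[0][:2]
print("bin spot",fitbox(bm[1],"wrist",p,(x,y,-.12),100,66,18,50))
hsv=cv2.cvtColor(a,cv2.COLOR_RGB2HSV);
ym=((hsv[...,1]>120)&(abs(hsv[...,0].astype(int)-24)<9)).astype(np.uint8)
n,l,st,c=cv2.connectedComponentsWithStats(cv2.morphologyEx(ym,cv2.MORPH_CLOSE,np.ones((15,15))))
for i in range(1,n):
    if st[i,4]>1500 and st[i,1]<230:
        m=l==i;x,y=unproj("wrist",[c[i]],40)[0][:2];print("yellow",c[i],fitbox(m,"wrist",p,(x,y,-.05),100,66,18,50))
for q,uv in[("rail_left",(423,131)),("rail_middle",(417,191))]:
    m=trace(q,"wrist")[0][1];x,y=unproj("wrist",[uv],28)[0][:2];print(q,fitbox(m,"wrist",p,(x,y,-.02),116,8,24,32))
# plate edges
g=a.min(2)
pm=(g>110).astype(np.uint8);n,l,st,c=cv2.connectedComponentsWithStats(pm);i=l[130,250];
# line fits on left, top edges
L=[(np.argmax(g[r,215:260]>100)+215-.5,r) for r in range(125,230)]
T=[(cc,np.argmax(g[90:130,cc]>100)+90-.5) for cc in range(250,335)]
for nm,e in(("rear",L),("left",T)):
    P=unproj("wrist",e,18);v=cv2.fitLine(np.float32(P[:,:2]),cv2.DIST_HUBER,0,.01,.01).ravel();print(nm,v,np.degrees(np.arctan2(v[1],v[0])))
r=a[80:280,220:480,::-1];cv2.imwrite("pics/v3.png",cv2.resize(r,None,fx=3,fy=3,interpolation=cv2.INTER_CUBIC))
E
```

```text
Traceback (most recent call last):
IndexError: list index out of range
```

```bash
cat >> h.py <<'E'
def trace(q,name):
    for k in range(3):
        r=spotter.trace(q,name)
        if r: return [(i["conf"],i["region"]) for i in r]
        grab_frame(name)
    return []
def bins(a,p):
    hsv=cv2.cvtColor(a,cv2.COLOR_RGB2HSV)
    ym=((hsv[...,1]>120)&(abs(hsv[...,0].astype(int)-24)<9)).astype(np.uint8)
    n,l,st,c=cv2.connectedComponentsWithStats(cv2.morphologyEx(ym,cv2.MORPH_CLOSE,np.ones((15,15))))
    for i in range(1,n):
        if st[i,4]>1500 and st[i,1]+st[i,3]<250:
            x,y=unproj("wrist",[c[i]],40,p)[0][:2];v=fitbox(l==i,"wrist",p,(x,y,-.05),100,66,18,50)
            print("yellow",c[i].round(1),np.round([*v[:2],np.degrees(v[2]),v[3]],2))
E
python3 - <<'E'
from h import *
p=camera_params("wrist")
a=save("wrist","w2.png")
bins(a,p)
for q,uv in[("rail_left",(423,131)),("rail_middle",(417,191)),("screw_bin",(296,190))]:
    t=trace(q,"wrist")
    if not t: print("none",q);continue
    b=q=="screw_bin"
    x,y=unproj("wrist",[uv],28)[0][:2];v=fitbox(t[0][1],"wrist",p,(x,y,-.02),*((100,66,18,50) if b else (116,8,24,32)));print(q,np.round([*v[:2],np.degrees(v[2]),v[3]],2))
g=a.min(2)
L=[(np.argmax(g[r,215:260]>100)+215-.5,r) for r in range(125,230)]
T=[(cc,np.argmax(g[90:130,cc]>100)+90-.5) for cc in range(250,335)]
for nm,e in(("rear",L),("left",T)):
    P=unproj("wrist",e,18);v=cv2.fitLine(np.float32(P[:,:2]),cv2.DIST_HUBER,0,.01,.01).ravel();print(nm,v,np.degrees(np.arctan2(v[1],v[0])))
r=a[80:280,220:480,::-1];cv2.imwrite("pics/v3.png",cv2.resize(r,None,fx=3,fy=3,interpolation=cv2.INTER_CUBIC))
E
```

```text
yellow [296.8 191.7] [ 504.45 -141.39   -7.44   35.9 ]
rail_left [700.17 -56.2   -0.82  21.24]
rail_middle [ 700.24 -147.09   -0.85   25.83]
screw_bin [ 504.89 -140.46   -7.67   16.83]
rear [ 6.3001257e-03  9.9998015e-01  4.0563745e+02 -1.3696518e+02] 89.63902
left [ 9.9986809e-01 -1.6240824e-02  5.1583209e+02 -2.0848011e+01] -0.9305715
```

View pics/v3.png

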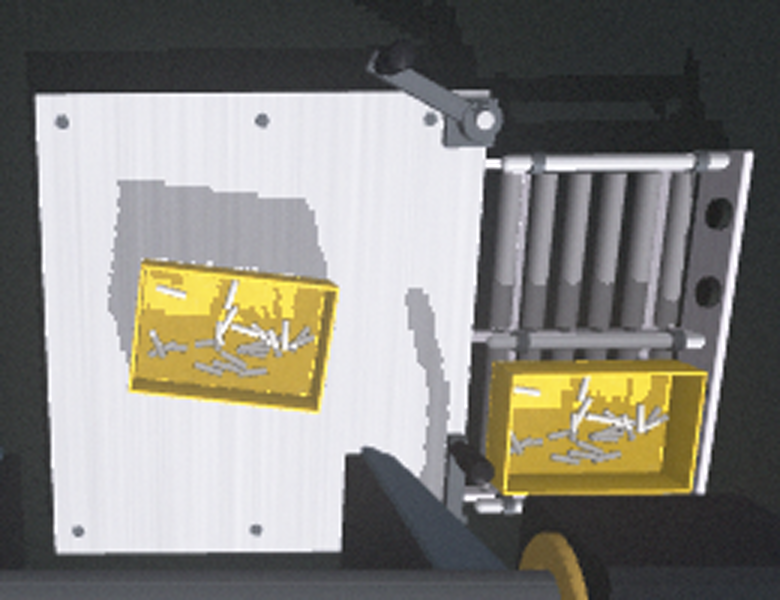

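Lane line: y ≈ -101.7 at x = 700 with yaw -0.85°, mouth at x ≈ 642. The bin is at (504.7, -141), yaw -7.5°. It needs about 42 mm left and +6.7°. I'll push its right side with both open fingertips, jaws along the lane.

```bash
python3 -m jog '0 0 0 0.9 -2 0 0.7;0 0 0 0.9 -3.3 -2 0.7;0 0 0 0.9 -3.3 -4.5 0.7;0 0 0 0.9 -3.3 -7 0.7;0 0 0 0.9 -3.3 -9 0.7'
python3 -m jog '0 0 0 0 0 -1.5 0.7;0 0 0 0 0 -2.4 0.7;0 0 0 0 0 -3 0.7;0 0 0 0 0 -3.12 0.7;0 0 0 0 0 -3.12 0.7'
python3 -m jog '0 0 0 0 0.2 0 0.7;0 0 0 0 0.4 0 0.7;0 0 0 0 0.6 0 0.7;0 0 0 0 0.75 0 0.7;0 0 0 0 0.9 0 0.7'
python3 -m jog '0 0 0 0 0.15 0 0.7;0 0 0 0 0.3 0 0.7;0 0 0 0 0.45 0 0.7;0 0 0 0 0.6 0 0.7;0 0 0 0 0.7 0 0.7'
python3 - <<'E'
from h import *
s=env.state();p=camera_params("wrist");a=save("wrist","w4.png");print(s["ee_pos"],s["force"])
bins(a,p);cv2.imwrite("pics/v4.png",a[:,:,::-1])
E
```

```text
time_s: 3.7
ee_pos: [501.8, -212.0, 104.3]
ee_rot: [-179.9, -0.0, 89.0]
force: [0.7, -1.2, 0.6]
gripper_width: 63.6
time_s: 4.32
ee_pos: [503.3, -212.3, 29.4]
ee_rot: [179.9, 0.0, 89.1]
force: [0.3, 0.6, 0.3]
gripper_width: 63.5
time_s: 4.95
ee_pos: [503.1, -189.5, 29.0]
ee_rot: [179.9, 0.0, 89.1]
force: [-0.0, -0.6, 0.8]
gripper_width: 63.7
time_s: 5.58
ee_pos: [502.6, -171.8, 28.8]
ee_rot: [180.0, 0.0, 89.1]
force: [0.4, -3.2, 1.4]
gripper_width: 63.9
[ 502.64638838 -171.82448946   28.75367032] [ 0.42807205 -3.20157884  1.40810767]
yellow [276.5 172.5] [ 501.48 -120.88   -0.88  150.85]
```

View pics/v4.png

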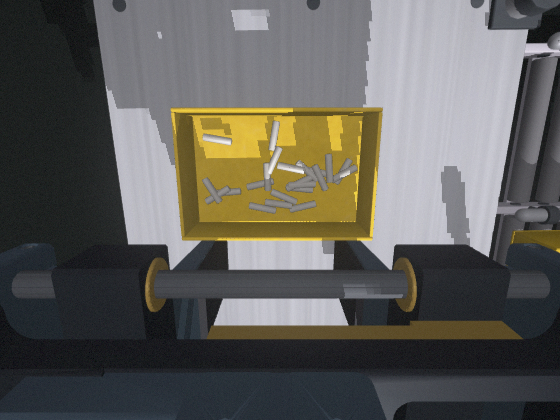

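The bin is now square (-0.9°) at y -120.9, about 22 mm short of the lane line. I'll push the rest, back off, rise while turning the jaws across the lane, and look.

```bash
python3 -m jog '0 0 0 0 0.15 0 0.7;0 0 0 0 0.3 0 0.7;0 0 0 0 0.45 0 0.7;0 0 0 0 0.6 0 0.7;0 0 0 0 0.74 0 0.7'
python3 -m jog '0 0 0 0 0.07 0 0.7;0 0 0 0 0.1 0 0.7;0 0 0 0 0.1 0 0.7;0 0 0 0 -0.6 0 0.7;0 0 0 0 -1.5 0.5 0.7'
python3 -m jog '0 0 0 0 -0.5 2.4 0.7;0 0 -2 0 -0.2 4.8 0.7;0 0 -4 -0.3 0.6 7 0.7;0 0 -6 -0.6 1.5 9.3 0.6;0 0 -8 -0.8 3 11 0.4'
python3 -m jog '0 0 -2 0 0.2 0.2 0.3;0 0 -4 0 0.5 0.5 0.3;0 0 -6 0 0.7 0.7 0.3;0 0 -8 0 0.7 0.7 0.3;0 0 -10 0 0.7 0.7 0.3'
python3 - <<'E'
from h import *
s=env.state();p=camera_params("wrist");a=save("wrist","w5.png");print(s["ee_pos"],s["ee_rot"])
cv2.imwrite("pics/v5.png",a[:,:,::-1])
bins(a,p)
for q in ["rail_left","rail_middle","screw_bin","other_bin"]:
    t=trace(q,"wrist")
    if not t: print("none",q);continue
    b="bin" in q
    x,y=unproj("wrist",[np.argwhere(t[0][1]).mean(0)[::-1]],28)[0][:2];v=fitbox(t[0][1],"wrist",p,(x,y,-.015),*((100,66,18,50) if b else (116,8,24,32)));print(q,t[0][0],np.round([*v[:2],np.degrees(v[2]),v[3]],2))
E
```

```text
time_s: 6.25
ee_pos: [502.6, -153.2, 28.7]
ee_rot: [-180.0, -0.0, 89.1]
force: [0.2, -2.2, 2.3]
gripper_width: 63.9
time_s: 6.88
ee_pos: [501.7, -191.4, 40.4]
ee_rot: [-179.9, -0.1, 89.1]
force: [0.5, -0.8, 0.1]
gripper_width: 64.0
time_s: 7.5
ee_pos: [482.6, -116.6, 318.8]
ee_rot: [179.9, -0.1, 48.6]
force: [1.7, 0.1, -0.3]
gripper_width: 47.4
time_s: 8.12
ee_pos: [482.5, -99.1, 333.5]
ee_rot: [-180.0, 0.0, -1.3]
force: [-0.1, -0.1, -0.0]
gripper_width: 27.1
[482.50545499 -99.14350592 333.54596352] [-1.79981178e+02  3.74758757e-02 -1.27120215e+00]
yellow [347.6  33.7] [ 6.9886e+02 -1.9642e+02 -4.7000e-01  2.4370e+01]
yellow [281.2 170.7] [ 5.0207e+02 -1.0048e+02 -1.9000e-01  2.1000e+01]
rail_left 0.91 [ 7.0176e+02 -5.6360e+01 -4.7000e-01  1.8050e+01]
rail_middle 0.56 [ 7.0296e+02 -1.4779e+02 -3.1000e-01  1.1840e+01]
screw_bin 0.68 [ 5.0211e+02 -1.0051e+02 -2.1000e-01  2.7440e+01]
other_bin 0.74 [ 6.9946e+02 -1.9258e+02  5.2000e-01  1.9260e+01]
```

View pics/v5.png

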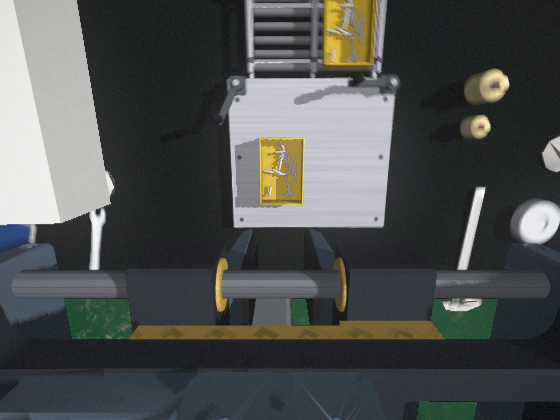

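Run:
```python
from h import *
p=camera_params("wrist");a=cv2.imread("pics/w5.png");g=a.min(2)
def edges(rows,c0,c1,last):
    o=[]
    for r in rows:
        w=np.where(g[r,c0:c1]>90)[0]
        if len(w): o.append((c0+(w[-1]+.5 if last else w[0]-.5),r))
    return o
for nm,e in(("left",edges(range(130,215),215,255,0)),("right",edges(range(105,215),370,400,1))):
    P=unproj("wrist",e,18);v=cv2.fitLine(np.float32(P[:,:2]),cv2.DIST_HUBER,0,.01,.01).ravel();print(nm,v,np.degrees(np.arctan2(v[1],v[0])), "y at x=500:",v[3]+(500-v[2])*v[1]/v[0])
```

```text
left [ 9.9996549e-01 -8.3094956e-03  5.0527838e+02 -1.9177608e+01] -0.4761045 y at x=500: -19.133747
right [ 9.9987078e-01 -1.6074752e-02  5.1380438e+02 -2.7130133e+02] -0.92105514 y at x=500: -271.0794
```

Lane and bin agree to about 1 mm and 0.5°: bin at (502, -100.5), yaw -0.2°; lane y -101 at x 500 and -102.1 at x 702. I'll go down behind the bin and push it to just short of the mouth.

```bash
python3 -m jog '0 0 0.15 -1.5 -0.05 -1 0.3;0 0 0.15 -2.74 -0.05 -3 0.3;0 0 0.15 -2.74 -0.05 -5.4 0.3;0 0 0.15 -2.74 -0.05 -7.8 0.3;0 0 0.15 -2.74 -0.05 -10 0.3'
python3 -m jog '0 0 0 0 0 -1.2 0.3;0 0 0 0 0 -2 0.3;0 0 0 0 0 -2.22 0.3;0 0 0 0 0 -2.22 0.3;0 0 0 0 0 -2.22 0.3'
python3 -m jog '0 0 0 0.2 0 0 0.3;0 0 0 0.4 0 0 0.3;0 0 0 0.6 0 0 0.3;0 0 0 0.8 0 0 0.3;0 0 0 1 0 0 0.3'
python3 -m jog '0 0 0 0.2 0 0 0.3;0 0 0 0.4 0 0 0.3;0 0 0 0.6 0 0 0.3;0 0 0 0.8 0 0 0.3;0 0 0 1 0 0 0.3'
python3 -m jog '0 0 0 0.2 0 0 0.3;0 0 0 0.4 0 0 0.3;0 0 0 0.6 0 0 0.3;0 0 0 0.8 0 0 0.3;0 0 0 1 0 0 0.3'
python3 -m jog '0 0 0 0.2 0 0 0.3;0 0 0 0.4 0 0 0.3;0 0 0 0.6 0 0 0.3;0 0 0 0.8 0 0 0.3;0 0 0 0.9 0 0 0.3'
python3 - <<'E'
from h import *
s=env.state();p=camera_params("wrist");a=save("wrist","w6.png");print(s["ee_pos"],s["ee_rot"])
cv2.imwrite("pics/v6.png",a[:,:,::-1])
bins(a,p)
for q in ["rail_left","rail_middle","screw_bin"]:
    t=trace(q,"wrist")
    if not t: print("none",q);continue
    b="bin" in q
    x,y=unproj("wrist",[np.argwhere(t[0][1]).mean(0)[::-1]],28)[0][:2];v=fitbox(t[0][1],"wrist",p,(x,y,-.015),*((100,66,18,50) if b else (116,8,24,32)));print(q,t[0][0],np.round([*v[:2],np.degrees(v[2]),v[3]],2))
E
```

```text
time_s: 9.0
ee_pos: [414.0, -99.9, 82.3]
ee_rot: [180.0, -0.1, -0.1]
force: [1.2, 0.1, -0.1]
gripper_width: 27.4
time_s: 9.62
ee_pos: [415.0, -100.0, 29.1]
ee_rot: [180.0, -0.1, -0.1]
force: [-0.4, -0.1, 0.4]
gripper_width: 27.1
time_s: 10.25
ee_pos: [438.6, -99.6, 28.0]
ee_rot: [-180.0, 0.1, -0.2]
force: [-2.7, 0.9, 1.4]
gripper_width: 27.4
time_s: 10.88
ee_pos: [464.5, -99.8, 28.2]
ee_rot: [180.0, 0.0, -0.2]
force: [-0.7, 0.5, -1.2]
gripper_width: 27.4
time_s: 11.5
ee_pos: [489.5, -99.8, 28.2]
ee_rot: [180.0, 0.0, -0.2]
force: [-2.4, -0.1, -1.4]
gripper_width: 27.4
time_s: 12.12
ee_pos: [512.0, -99.8, 28.3]
ee_rot: [180.0, 0.0, -0.2]
force: [-1.9, -0.3, 1.5]
gripper_width: 27.7
[511.99868355 -99.78984282  28.26326871] [ 1.79991772e+02  3.91231335e-03 -1.60250959e-01]
yellow [280.  129.9] [ 5.7922e+02 -9.9490e+01 -1.8000e-01  1.0587e+02]
rail_left 0.71 [707.74 -69.73  -8.07 160.31]
rail_middle 0.74 [ 5.879700e+02 -1.482000e+02  3.600000e+00  7.056866e+04]
screw_bin 0.9 [ 5.7925e+02 -9.9470e+01 -1.8000e-01  8.8210e+01]
```

View pics/v6.png

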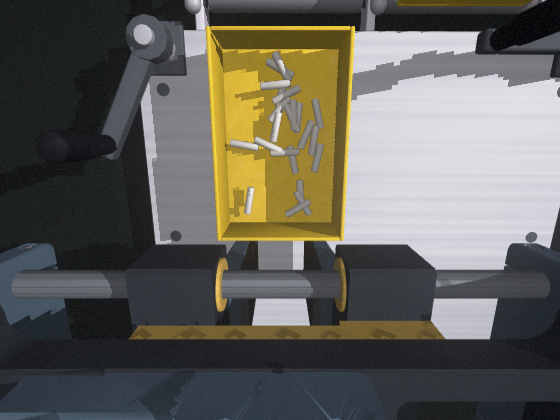

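Run:
```python
from h import *
p=camera_params("wrist");a=cv2.imread("pics/w6.png")
print(unproj("wrist",[[197,12],[370,12],[143,35],[60,147]],28).round(1),unproj("wrist",[[143,35]],44).round(1),unproj("wrist",[[60,147]],80).round(1))
cv2.imwrite("pics/v7.png",cv2.resize(a[0:60,140:420],None,fx=2.8,fy=2.8,interpolation=cv2.INTER_CUBIC))
```

```text
[[ 642.7  -58.3   28. ]
 [ 642.4 -144.6   28. ]
 [ 632.5  -30.2   28. ]
 [ 577.2   22.2   28. ]] [[627.8 -36.7  44. ]] [[578.7 -14.9  80. ]]
```

View pics/v7.png

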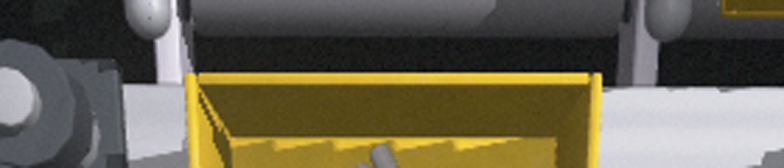

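Rod ends give the lane middle at y -102.7 at the mouth, which matches the pivot at (628, -36.7). The spacing of 92.3 is right. The bin is about 2.5 mm left of the middle and square. I'll push steadily at 32 mm/s with a slight rightward drift.

```bash
python3 -m jog '0 0 0 0.16 -0.005 0 0.3;0 0 0 0.32 -0.01 0 0.3;0 0 0 0.48 -0.015 0 0.3;0 0 0 0.64 -0.02 0 0.3;0 0 0 0.8 -0.025 0 0.3'
python3 -m jog '0 0 0 0.16 -0.005 0 0.3;0 0 0 0.32 -0.01 0 0.3;0 0 0 0.48 -0.015 0 0.3;0 0 0 0.64 -0.02 0 0.3;0 0 0 0.8 -0.025 0 0.3'
python3 - <<'E'
from h import *
s=env.state();p=camera_params("wrist");a=save("wrist","w8.png");print(s["ee_pos"],s["ee_rot"],s["force"])
cv2.imwrite("pics/v8.png",a[:,:,::-1]);bins(a,p)
E
```

```text
time_s: 12.95
ee_pos: [531.9, -100.4, 28.2]
ee_rot: [180.0, 0.0, -0.2]
force: [-2.3, 0.3, 0.9]
gripper_width: 27.6
time_s: 13.58
ee_pos: [552.0, -101.0, 28.2]
ee_rot: [180.0, -0.0, -0.2]
force: [-3.1, -0.1, 1.4]
gripper_width: 27.0
[ 551.98811162 -101.03205032   28.22626261] [ 1.79994519e+02 -2.04207760e-03 -1.64834230e-01] [-3.09091336 -0.06365261  1.40636494]
yellow [473.8  42.8] [ 6.9864e+02 -1.9412e+02  1.6000e-01  3.9300e+00]
yellow [279.9 129.9] [ 6.1920e+02 -1.0071e+02 -1.6000e-01  9.4870e+01]
```

View pics/v8.png

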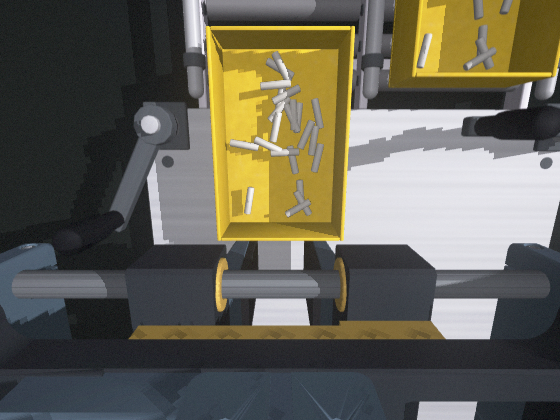

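The bin is entering centred between the rods (left rod at u 195, middle rod at u 372, bin rim from u 207 to 355). I'll continue at the same pace.

```bash
python3 -m jog '0 0 0 0.16 -0.006 0 0.3;0 0 0 0.32 -0.012 0 0.3;0 0 0 0.48 -0.018 0 0.3;0 0 0 0.64 -0.024 0 0.3;0 0 0 0.8 -0.03 0 0.3'
python3 -m jog '0 0 0 0.16 -0.006 0 0.3;0 0 0 0.32 -0.012 0 0.3;0 0 0 0.48 -0.018 0 0.3;0 0 0 0.64 -0.024 0 0.3;0 0 0 0.8 -0.03 0 0.3'
python3 -m jog '0 0 0 0.16 -0.006 0 0.3;0 0 0 0.32 -0.012 0 0.3;0 0 0 0.48 -0.018 0 0.3;0 0 0 0.64 -0.024 0 0.3;0 0 0 0.8 -0.03 0 0.3'
python3 -m jog '0 0 0 0.15 0 0 0.3;0 0 0 0.3 0 0 0.3;0 0 0 0.44 0 0 0.3;0 0 0 0.57 0 0 0.3;0 0 0 0.7 0 0 0.3'
python3 - <<'E'
from h import *
s=env.state();p=camera_params("wrist");a=save("wrist","w9.png");print(s["ee_pos"],s["ee_rot"],s["force"])
bins(a,p)
E
```

```text
time_s: 14.25
ee_pos: [571.9, -101.8, 28.2]
ee_rot: [180.0, 0.0, -0.2]
force: [-1.9, 0.5, 0.4]
gripper_width: 27.5
time_s: 14.88
ee_pos: [592.0, -102.5, 28.2]
ee_rot: [180.0, -0.0, -0.2]
force: [-1.3, 0.6, 0.6]
gripper_width: 27.3
time_s: 15.5
ee_pos: [612.0, -103.3, 28.2]
ee_rot: [180.0, -0.0, -0.2]
force: [-0.7, -0.3, 0.5]
gripper_width: 27.2
time_s: 16.12
ee_pos: [629.4, -103.3, 28.2]
ee_rot: [180.0, 0.0, -0.2]
force: [-2.0, 0.3, -0.5]
gripper_width: 27.7
[ 629.38253673 -103.33649519   28.23467536] [ 1.79990185e+02  9.01404750e-04 -1.66626294e-01] [-2.04528413  0.32568594 -0.54508678]
yellow [461.6 126.4] [ 6.9813e+02 -1.9357e+02 -4.0000e-01  5.5831e+02]
yellow [279.  129.6] [ 6.9676e+02 -1.0261e+02  1.3000e-01  3.2511e+02]
```

```bash
python3 -m jog '0 0 0 0.07 0 0 0.3;0 0 0 0.13 0 0 0.3;0 0 0 0.17 0 0 0.3;0 0 0 0.2 0 0 0.3;0 0 0 0.2 0 0 0.3'
python3 -m jog '0 0 0 0.04 0 0 0.3;0 0 0 0.06 0 0 0.3;0 0 0 0.06 0 0 0.3'
```

```text
time_s: 16.8
ee_pos: [633.6, -103.2, 28.2]
ee_rot: [-180.0, 0.1, -0.2]
force: [-2.7, -0.5, 1.5]
gripper_width: 27.1
time_s: 17.18
ee_pos: [633.7, -103.1, 28.2]
ee_rot: [-180.0, 0.2, -0.1]
force: [-6.5, -0.6, 4.3]
gripper_width: 27.2
```

The force rises with the position stalled, so the bin is on the bumpers at the expected place. I'll back off straight, rise and look, shutting the fingers for the peg.

```bash
python3 -m jog '0 0 0 -0.1 0 0 0.3;0 0 0 -0.3 0 0 0.3;0 0 0 -0.8 0 0 0.3;0 0 0 -1.8 0 0 0.3;0 0 0 -3 0 0 0.3'
python3 -m jog '0 0 0 -0.5 0 2 0;0 0 0 -0.5 0 4.5 0;0 0 0 0 0 7 0;0 0 0 1 0 9 0;0 0 0 1 0 9 0'
python3 - <<'E'
from h import *
s=env.state();p=camera_params("wrist");a=save("wrist","w10.png");print(s["ee_pos"],s["ee_rot"],s["force"])
bins(a,p)
for q in["stop_arm","stop_peg"]:
    for r in spotter.trace(q,"wrist")[:2]: print(q,r["conf"],r["box"])
cv2.imwrite("pics/v10.png",cv2.resize(a[:260,100:450,::-1],None,fx=2.2,fy=2.2))
E
```

```text
time_s: 17.8
ee_pos: [559.8, -103.3, 28.2]
ee_rot: [180.0, -0.0, -0.2]
force: [0.1, 0.3, 0.7]
gripper_width: 27.1
time_s: 18.42
ee_pos: [588.7, -103.7, 258.0]
ee_rot: [179.9, -0.6, -0.2]
force: [0.0, -0.3, -0.6]
gripper_width: 0.6
[ 588.741913   -103.72910713  257.96494728] [ 1.79880945e+02 -6.30400643e-01 -1.55601836e-01] [ 0.04475297 -0.30526474 -0.6136291 ]
yellow [279.1 100. ] [ 7.0091e+02 -1.0218e+02 -5.0000e-02  1.4790e+01]
yellow [353.9 103.1] [ 6.9725e+02 -1.9338e+02 -5.7000e-01  2.0510e+01]
stop_arm 0.86 [198.4, 156.0, 38.4, 58.4]
stop_peg 0.62 [196.8, 155.4, 36.3, 58.8]
stop_peg 0.42 [238.6, 57.0, 11.3, 97.3]
```

View pics/v10.png

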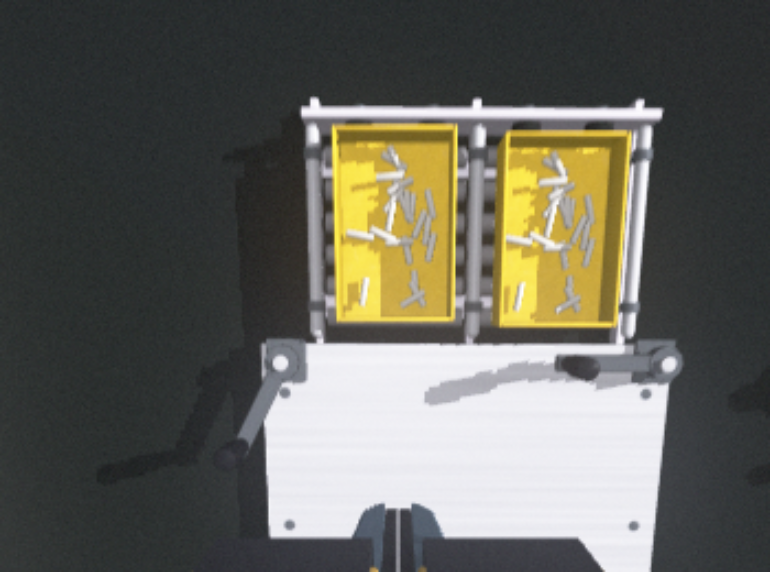

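The bin is home at x 701, y -102.2, yaw 0. The stop arm's pivot shows at about u 228, v 165, and its peg top at about (207,205). I'll work out the peg position, the swing path and the clearance on the left.

Run:
```python
from h import *
p=camera_params("wrist");a=cv2.imread("pics/w10.png")
pv=unproj("wrist",[[100+281/2.2,362/2.2]],44)[0]; pg=unproj("wrist",[[100+235/2.2,452/2.2]],80)[0]
d=(pg-pv)[:2];print("pivot",pv,"peg",pg,"r",np.hypot(*d),"phi",np.degrees(np.arctan2(d[1],d[0]))%360)
w=np.argwhere(a[:250,:190].min(2)>90);print("bright left px",len(w),w.max(0) if len(w) else "", w.min(0) if len(w) else "")
for z in(0,150,250):print(z,unproj("wrist",[[0,205],[100,205]],z).round())
piv=np.array([628,-36.9]);B=np.array([17.,13.5]);r=6.5
phi0=np.degrees(np.arctan2(d[1],d[0]))%360
for f in np.r_[phi0,np.arange(165,271,15),269.5]:
    t=np.radians(f);P=piv+56*np.array([np.cos(t),np.sin(t)]);tv=np.array([-np.sin(t),np.cos(t)])
    s=np.linspace(10,60,2001);q=s[:,None]*tv;dist=np.linalg.norm(np.maximum(abs(q)-B,0),axis=1);k=s[np.argmax(dist>=r)]
    print(round(f),P.round(1),"TCP",(P-k*tv).round(1))
```

```text
pivot [620.46570952 -37.30035342  44.        ] peg [576.75219169 -17.06277653  80.        ] r 48.17085383254958 phi 155.15778666211554
bright left px 15016 [249  88] [0 0]
0 [[560. 300.   0.]
 [560. 156.   0.]]
150 [[594. 156. 150.]
 [593.  64. 150.]]
250 [[616.  61. 250.]
 [616.   3. 250.]]
155 [577.2 -13.4] TCP [586.4   6.6]
165 [573.9 -22.4] TCP [579.3  -2.4]
180 [572.  -36.9] TCP [572.  -16.9]
195 [573.9 -51.4] TCP [568.5 -31.4]
210 [579.5 -64.9] TCP [568.  -44.9]
225 [588.4 -76.5] TCP [568.9 -57. ]
240 [600.  -85.4] TCP [576.5 -71.8]
255 [613.5 -91. ] TCP [590.  -84.7]
270 [628.  -92.9] TCP [604.5 -92.9]
270 [627.5 -92.9] TCP [604.  -92.7]
```

Run:
```python
from h import *
p=camera_params("wrist");R=cv2.Rodrigues(p["rvec"])[0]
q=dict(p)
# pose of w5: same orientation turned -1.1 deg, TCP shifted
s=env.state();c=-R.T@p["tvec"];off=c-s["ee_pos"]
a=np.radians(-1.1);Rz=np.array([[np.cos(a),-np.sin(a),0],[np.sin(a),np.cos(a),0],[0,0,1]])
c5=np.array([482.5,-99.1,333.5])+Rz@off;R5=R@Rz.T;q["rvec"]=cv2.Rodrigues(R5)[0].ravel();q["tvec"]=-R5@c5
w5=cv2.imread("pics/w5.png").min(2);t0=cv2.imread("pics/t0.png");w10=cv2.imread("pics/w10.png").min(2)
for v in range(0,215,40): print("w5 row",v,np.where(w5[v,:150]>90)[0].max(initial=-1),"w10",np.where(w10[v,:150]>90)[0].max(initial=-1))
for r in range(100,245,12): print("top row",r,np.where(t0[r,:265].min(1)>110)[0].max(initial=-1),end=" | ")
print()
for z in(0,60,120,180,240,300):
    print(z,"w5 corner",unproj("wrist",[[107,210]],z,q)[0].round(),"w10",unproj("wrist",[[85,205]],z)[0].round(),"top(217,230)",unproj("top",[[217,230],[217,150]],z).round()[:,:2].tolist())
cv2.imwrite("pics/v11.png",np.hstack([cv2.resize(t0[90:260,10:290],(440,267)),cv2.resize(cv2.imread("pics/s0.png")[80:300,120:440],(360,267))]))
```

```text
w5 row 0 76 w10 44
w5 row 40 83 w10 45
w5 row 80 89 w10 51
w5 row 120 96 w10 58
w5 row 160 103 w10 65
w5 row 200 109 w10 72
top row 100 244 | top row 112 244 | top row 124 218 | top row 136 219 | top row 148 219 | top row 160 219 | top row 172 219 | top row 184 219 | top row 196 219 | top row 208 219 | top row 220 218 | top row 232 218 | top row 244 211 | 
0 w5 corner [436. 201.   0.] w10 [560. 178.   0.] top(217,230) [[474.0, 182.0], [767.0, 181.0]]
60 w5 corner [450. 165.  60.] w10 [573. 138.  60.] top(217,230) [[470.0, 174.0], [753.0, 174.0]]
120 w5 corner [464. 129. 120.] w10 [587.  98. 120.] top(217,230) [[466.0, 167.0], [739.0, 166.0]]
180 w5 corner [478.  93. 180.] w10 [600.  58. 180.] top(217,230) [[462.0, 159.0], [725.0, 159.0]]
240 w5 corner [492.  57. 240.] w10 [614.  18. 240.] top(217,230) [[458.0, 152.0], [710.0, 151.0]]
300 w5 corner [506.  21. 300.] w10 [627. -22. 300.] top(217,230) [[454.0, 144.0], [696.0, 144.0]]
```

View pics/v11.png

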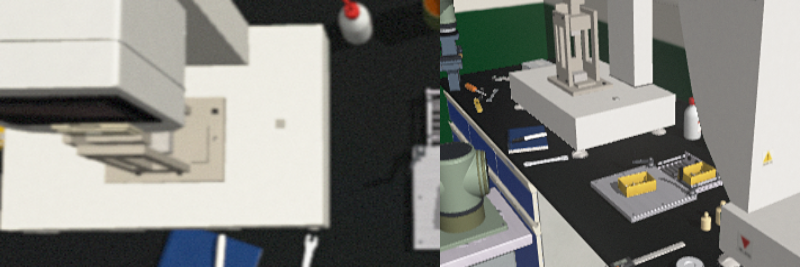

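The machine at left is a low base: right edge at y ≈ 172, top about 60 high. The gripper body passes above it and well clear. The arm angle is about 156°, so the peg is at about (577, -14). Moving to the peg's left side.

```bash
python3 -m jog '0 0 0 -0.1 1.5 0 0;0 0 0 -0.1 3.5 0 0;0 0 0 -0.1 5.0 0 0;0 0 0 -0.1 5.0 -2 0;0 0 0 -0.1 5.0 -4 0'
python3 -m jog '0 0 0 0 0 -1.5 0;0 0 0 0 0 -3 0;0 0 0 0 0 -3.8 0;0 0 0 0 0 -4 0;0 0 0 0 0 -4 0'
python3 - <<'E'
from h import *
s=env.state();print(s["ee_pos"]);a=save("wrist","w12.png")
cv2.imwrite("pics/v12.png",a[:,:,::-1])
E
```

```text
time_s: 19.2
ee_pos: [581.4, 22.3, 150.5]
ee_rot: [180.0, 0.1, -0.1]
force: [1.1, -1.1, -1.7]
gripper_width: 0.6
time_s: 19.82
ee_pos: [582.4, 21.6, 52.7]
ee_rot: [180.0, 0.1, -0.2]
force: [-0.3, -0.8, -0.4]
gripper_width: 0.2
[582.40192053  21.61145825  52.67933103]
```

View pics/v12.png

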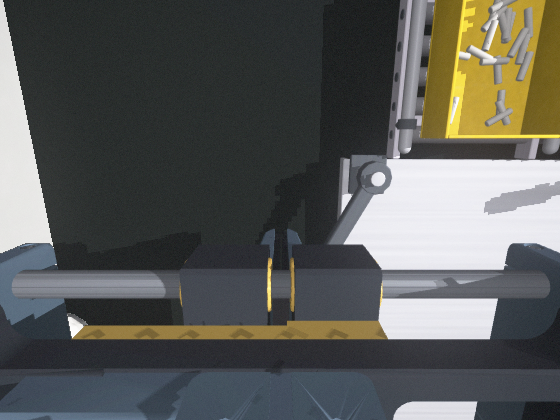

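```bash
python3 -m jog '0 0 0 -0.08 -0.55 0 0;0 0 0 -0.12 -0.95 0 0;0 0 0 -0.25 -1.25 0 0;0 0 0 -0.4 -1.55 0 0;0 0 0 -0.48 -1.83 0 0'
python3 -m jog '0 0 0 -0.07 -0.27 0 0;0 0 0 -0.08 -0.55 0 0;0 0 0 -0.09 -0.84 0 0;0 0 0 -0.09 -1.08 0 0;0 0 0 -0.05 -1.32 0 0'
python3 -m jog '0 0 0 0.12 -0.32 0 0;0 0 0 0.3 -0.6 0 0;0 0 0 0.56 -0.88 0 0;0 0 0 0.84 -1.12 0 0;0 0 0 1.11 -1.3 0 0'
python3 -m jog '0 0 0 0.12 -0.06 0 0;0 0 0 0.2 -0.1 0 0;0 0 0 0.2 -0.1 0 0'
python3 - <<'E'
from h import *
s=env.state();print(s["ee_pos"],s["force"]);a=save("wrist","w13.png");p=camera_params("wrist")
pv,pg=unproj("wrist",[[0,0],[0,0]],44)
for q in["stop_arm","stop_peg"]:
    for r in spotter.trace(q,"wrist")[:3]: print(q,r["conf"],np.round(r["box"]))
cv2.imwrite("pics/v13.png",a[:,:,::-1]);bins(a,p)
E
```

```text
time_s: 20.5
ee_pos: [571.0, -24.6, 53.4]
ee_rot: [180.0, -0.0, -0.2]
force: [0.5, 1.0, 0.2]
gripper_width: 0.4
time_s: 21.12
ee_pos: [570.1, -57.3, 53.2]
ee_rot: [-180.0, -0.0, -0.2]
force: [1.0, 1.6, -0.5]
gripper_width: 0.4
time_s: 21.75
ee_pos: [598.2, -90.0, 53.1]
ee_rot: [180.0, 0.0, -0.2]
force: [-1.0, -0.1, 0.1]
gripper_width: 0.3
time_s: 22.12
ee_pos: [602.8, -92.0, 53.2]
ee_rot: [180.0, -0.0, -0.2]
force: [0.1, 0.2, -1.0]
gripper_width: 0.1
[602.81360205 -91.98848954  53.22333164] [ 0.0581871   0.23709819 -1.04019106]
stop_arm 0.88 [179. 194. 114.  50.]
stop_peg 0.78 [175. 191. 118.  57.]
yellow [300.1  85.5] [ 7.0129e+02 -1.0243e+02 -4.0000e-02  4.0810e+01]
yellow [460.   87.6] [ 6.9840e+02 -1.9337e+02 -1.9000e-01  1.0189e+02]
```

View pics/v13.png

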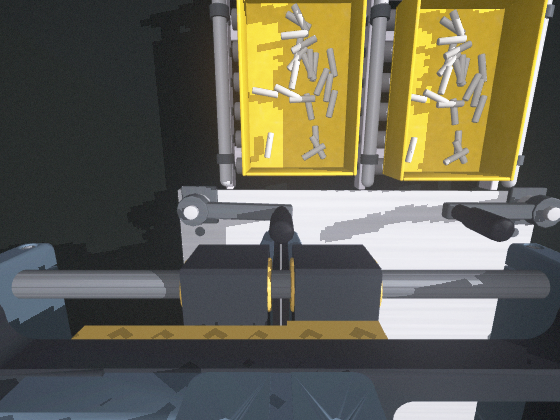

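The arm is almost across, with the peg at (281,222). I'll nudge it gently onto its stop.

```bash
python3 -m jog '0 0 0 0.04 0 0 0;0 0 0 0.08 0 0 0;0 0 0 0.08 0 0 0'
python3 -m jog '0 0 0 0.04 0 0 0;0 0 0 0.08 0 0 0;0 0 0 0.08 0 0 0'
python3 -m jog '0 0 0 0.04 0 0 0;0 0 0 0.06 0 0 0;0 0 0 0.06 0 0 0'
```

```text
time_s: 22.65
ee_pos: [604.6, -92.0, 53.2]
ee_rot: [180.0, 0.0, -0.2]
force: [-1.1, -0.2, 1.5]
gripper_width: 0.3
time_s: 23.02
ee_pos: [605.0, -92.1, 53.0]
ee_rot: [180.0, 0.2, -0.2]
force: [-4.6, -0.3, 2.5]
gripper_width: 0.4
time_s: 23.4
ee_pos: [605.1, -92.1, 53.0]
ee_rot: [-180.0, 0.4, -0.2]
force: [-8.7, -1.1, 5.1]
gripper_width: 0.1
```

The arm is on its stop: force rises with no further motion at x 605, as predicted. I'll back off, rise and check.

```bash
python3 -m jog '0 0 0 -0.3 0 0 0;0 0 0 -1 0 0 0;0 0 0 -2.5 0 0 0;0 0 0 -3 0 2 0;0 0 0 -3 0 4 0'
python3 -m jog '0 0 0 0 0 2.5 0;0 0 0 1 0 4.5 0;0 0 0 1.5 0 4.5 0;0 0 0 1.5 0 4.5 0;0 0 0 1.5 0 4.5 0'
python3 - <<'E'
from h import *
s=env.state();print(s["ee_pos"],s["force"]);p=camera_params("wrist");a=save("wrist","w14.png");bins(a,p)
cv2.imwrite("pics/v14.png",cv2.resize(a[:240,160:440,::-1],None,fx=2.7,fy=2.5))
E
```

```text
time_s: 24.02
ee_pos: [532.3, -91.8, 154.1]
ee_rot: [-180.0, 0.0, -0.2]
force: [0.4, -0.8, 0.3]
gripper_width: 0.5
time_s: 24.65
ee_pos: [569.5, -91.8, 263.7]
ee_rot: [-180.0, 0.2, -0.2]
force: [-1.0, 0.2, -0.3]
gripper_width: 0.5
[569.47336099 -91.80946021 263.66535097] [-1.0346946   0.19450628 -0.29897804]
yellow [289.7  79.9] [ 700.8  -102.42   -0.86   20.52]
yellow [364.8  82.6] [ 6.9771e+02 -1.9346e+02 -1.3000e-01  3.4130e+01]
```

Run:
```python
from h import *
grab_frame("wrist")
for c,m in trace("stop_arm","wrist")[:2]:
    ys,xs=np.where(m); lo=m[:, :]; 
    print(c,xs.min(),xs.max(),ys.min(),ys.max())
    E=[(u,np.where(m[:,u])[0].min()) for u in range(xs.min()+12,xs.max()-14)]
    P=unproj("wrist",E,39);print("arm far edge slope deg",np.degrees(np.polyfit(P[:,1],P[:,0],1)[0]) if 0 else np.degrees(np.arctan(np.polyfit(P[:,1],P[:,0],1)[0])).round(2),P[[0,-1]].round(1))
print(env.job_done(),env.state()["time_s"])
```

```text
0.58 230 286 138 153
arm far edge slope deg 1.88 [[635.6 -42.7  39. ]
 [633.  -79.6  39. ]]
the job is handed in; nothing more can be done
the job is handed in; nothing more can be done
```

The bin is home in the free lane, the stop arm is closed behind it, and I handed the job in at about 25 s of the 64 s allowed.

- **Bin squared up:** I pushed it left from its right side with both open fingertips. That put it on the lane line to within about 1 mm and 0.5°.
- **Bin pushed home:** I pushed it from behind at 30–40 mm/s, slowing at the end, with 1–3 N of force. It stopped on the bumpers with the force rising to 6.5 N. The last check put the bin at x 700.8, y -102.4. Home is about x 702, and the lane middle there is at y -102 to -103.
- **Stop arm closed:** I swung it by its peg with the shut fingers until it stopped moving and the force rose to about 9 N. I then backed the gripper clear.

**Checks that were weak or disagreed:**
- The other bin, which I never touched, measured about 3 mm less deep than this one, at x 697–699.
- Bin yaw readings once it was home varied between 0 and -0.9°, which is within camera error.
- A rough mask fit of the closed arm read about 1.9° off straight, against the lane's own tilt of about -0.5°. I trusted the hard stop instead.
- I never saw a rail touch: the bin looked centred between the rods as it went in, and sideways forces stayed under about 1 N. There is no direct contact measurement.
- The very last picture could not be viewed because the viewer's limit was reached, so the final check was numerical only.

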